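# Set the grinder's speed selector to step six and start it

### The job

Set the grinder's speed to step 6 and start it: with a fingertip, push the selector's pointer round clockwise from wherever it stands, counting the clicks, until it rests at the sixth of its eight tick marks (the shortest tick is step 1), without pinching or forcing the pointer and without running past step 6. Then press the flat start button down and let it come up again. Leave the mushroom-headed stop button and the loose things on the box and bench alone, and finish with the fingers clear.

Things in the scene. Friction and masses are not known exactly. Their poses are not given: they have to be found in the camera images.
- control_box: grey control box of the grinder, fixed, 240 deep (its x) x 360 wide (y), flat dark top panel 70 above the bench; origin at the centre of its underside, x points away from its front, z up. Selector axis at x -10, y +70; the two buttons at its right end, y -110, one at x -45, one at x +45, which is where varies
- selector (a joint): speed selector angle (rad), grows clockwise seen from above. Eight clicking steps 30 degrees (0.5236) apart: step 1 reads 0, step 6 reads 2.618, step 8 reads 3.665; end stops just outside. A spring detent holds each step: about 0.08 N m (2 to 3 N near the pointer's end) pushes it on; past half way it snaps by itself, ahead of the finger, into the next step and stays
- selector_axis (a point): point on the selector's vertical axis, level with the pointer's top face (106 above the bench). White tick marks on the panel, beginning 56 from the axis, mark the eight steps: 6 long at step 1, growing to 20 at step 8. Step 1 lies 105 degrees anticlockwise (from above) of the box's +x; the pointer sweeps the box's far side
- pointer_tip (a point): middle of the end of the pointer, on its top face: 46 from the axis, 106 above the bench
- pointer: black pointer bar of the selector, upright sides, 12 wide, 28 high (78 to 106 above the bench), reaching 46 from the axis to its tip and 16 behind; round hub 26 across; below it, turning with it, an aluminium disc 52 across, 70 to 78. Origin on the axis at the panel (70 above the bench), x towards the tip. The panel is clear for 95 around the axis
- start (a joint): travel of the start button (m): 0 up, 0.006 fully down; springs back. 1.5 N begins to move it, 4.5 N holds it fully down
- start_top (a point): centre of the top of the start button: flat black round head 34 across, top face 88 above the bench, on an aluminium flange 48 across. The lower and flatter of the two buttons
- stop (a joint): travel of the stop button (m): 0 up, 0.006 fully down; springs back
- stop_top (a point): centre of the top of the stop button: black mushroom head 42 across, domed, top 105 above the bench, on the same kind of flange. The taller, wider of the two buttons
- stone_a: small brown grinding stone, loose, cylinder 30 across and 28 high, standing on the control box at its far left corner; origin at the centre of its underside
- stone_b: small brown grinding stone, loose, 34 across and 24 high, standing on the control box beyond and to the right of the dial; origin at the centre of its underside
- socket: loose steel socket, 26 across and 32 high, standing on the control box near its front edge; origin at the centre of its underside
- stone_c: loose brown grinding stone, 42 across and 34 high, on the bench to the right; origin at the centre of its underside
- stone_d: loose brown grinding stone, 36 across and 40 high, on the bench to the right; origin at the centre of its underside
- micrometer: loose outside micrometer lying on the bench to the left, about 150 long and 18 high; origin at its underside
- spanner: loose flat ring spanner lying on the bench to the left, about 215 long and 10 high; origin at its underside
- carton: loose small cardboard carton 60 x 80 x 50 high, on the bench at the right; origin at the centre of its underside

How it is judged:
On the way, in this order (a step that is already met when the one before it is completed fails the run):
1. the selector rests at step 6 and the start button is still up (value of joint selector between 2.498 and 2.738 rad and value of joint start below 0.002 m), for 0.2 s.
2. the start button is pressed down (value of joint selector between 2.498 and 2.738 rad and value of joint start above 0.004 m), for 0.02 s.
At the end, for the whole second after the job is handed in: the selector rests at step 6 (joint 2.618 within 0.12 rad), the start button has been pressed at least 4 mm after that and is up again (within 2 mm), the stop button is up and every loose thing is within 20 mm of where it stood (all of step 1 and velocity of joint selector between -0.05 and 0.05 rad/s and value of joint stop below 0.002 m and distance of each of stone_a, stone_b, socket, stone_c, stone_d, micrometer, spanner, carton from where it was at the start of the episode below 0.02 m); the robot touches nothing.
It fails at once if the selector ran past step 6 (over the click towards step 7) (value of joint selector above 2.88 rad).
It fails at once if the pointer was pinched or forced (fingers pressing it with more than 20 N) (contact force between the fingers and pointer above 20 N).
It fails at once if the start button was pressed before the selector stood at step 6 (value of joint start above 0.003 m and not (value of joint selector between 2.498 and 2.738 rad)).
It fails at once if the stop button was pressed (value of joint stop above 0.003 m).
It fails at once if a loose thing was pushed, lifted or carried off (more than 20 mm) (not (distance of each of stone_a, stone_b, socket, stone_c, stone_d, micrometer, spanner, carton from where it was at the start of the episode below 0.02 m)).
It also fails if it takes over 64 s, if anything falls off the work surface, if the arm or the gripper's body presses on something with over 40 N, if the wrist force passes 120 N, or if a joint passes its speed limit or range.

### The arm

A 7-joint arm with a two-finger parallel gripper is mounted at the origin on the work surface. World frame = base frame: x ahead of the robot, y to its left, z up, the work surface at z = 0. Lengths are in m, angles in rad, forces in N, time in s.
With the tool pointing down it reaches from about 0.35 to 0.9 m from the base axis. Payload 8.1 kg.
Tool frame: the origin (TCP) lies at the very end of the fingers, on their centre line; the grasp point (between the pads) lies 19 mm behind it; z points along the fingers, y is the direction in which the jaws open and shut (so a half turn about z gives the same grasp; the last joint's range is limited). The gripper opens to 92 mm and grips with 3 to 60 N. Pads are 19 mm wide; open, the fingers measure 130 mm over their backs; the gripper's body (75 mm by 190 mm) begins 47 mm behind the grasp point.
Start: joints at [1.013, 0.434, 0.025, 1.573, -0.012, 1.134, -0.075], TCP at [0.275, -0.561, 0.227] pointing down, gripper open.
Joint ranges: [-2.62, 2.62], [-0.44, 2.09], [-1.27, 1.32], [0.08, 2.57], [-1.32, 4.46], [0.12, 2], [-2.74, 2.74]. Speed limits (rad/s): [2.22, 2.22, 3.01, 3.01, 3.14, 3.14, 3.14].

### API

Orientations are given as a rotation vector (axis times angle).
In Python, from cell import observe, get_image, sign_off gives the robot as it stands.
- The arm moves only by the tool arm_command, never from a script. Its argument "deltas" is a list of rows, each an object with "xyz": the shift along the tool's x, y, z in cm, a list of three; "turn": the turn about the tool's z in degrees; "jaw": the closure in counts, from 0 (fully open) to 255 (shut). A call has 1 to 5 rows; each row is the pose to reach, as a shift and turn from the pose measured when the call began, along the tool's axes at that moment; what a row does not reach only later rows make up. A row lasts 1/12 s, in which the tool goes at most 41.7 mm and 7.16 degrees, less where a joint would pass 70% of its speed; a pose out of reach is approached as far as the arm can. A call with a gripper value outside its range is refused whole. The fingers move at their own pace and stop on an object; "force" is the grip in N (left out, the last holds). Time passes only in rows, so rows that repeat a pose let the fingers close. It gives the time, the measured TCP pose, the force and the opening at its end, in the units of the state.
- observe(): the state, without advancing time (a new reading comes with each control period).
- get_image(name): name is "side" or "top" or "wrist"; returns a dict with "frame" (400x640x3 uint8, red, green, blue), "depth" (400x640 float32, m along the optical axis (not along the pixel's ray), 0 where there is no reading), "camera_matrix" (3x3 intrinsics, pixels), "cam_to_world" (4x4, takes a point from camera to world coordinates). Camera axes: x right, y up, looking along -z (the intrinsics and any distortion apply to the point x, -y, -z); pixel columns grow to the right and rows downward; lengths in m; the calibration is good to about 2 mm. The wrist camera is an equidistant fisheye: a pixel r from the principal point sees the ray r / f radians off the axis. A picture is of the moment at which its call begins.
- sign_off(): hands the job in, once; it reports no verdict.
The state is a dict: "clock": time; "joints": joint angles; "dq": joint speeds; "joint_efforts": joint torques, N m; "position": TCP position; "ee_rot": TCP orientation; "force": force on the tool from outside, world axes, zero at the start; "ft_torque": the same for the moment, N m; "width": opening from 0.0 (shut) to 1.0 (fully open).
Only numpy, scipy, OpenCV 4.12 (cv2) and the standard library are available. Lean on these libraries where they do the work, as an engineer would, in place of code of your own. Each camera call takes 0.05 s, during which the arm holds its last target.

## Working session

There is one attempt and no reset: what is moved stays moved. The work goes in short steps, Python scripts to look and compute and a tool call to move; the robot and the scene stay as the last step left them, time stands still between calls to the robot, and variables do not carry over. Pictures are saved under pics/ and viewed, and the job is handed in when it is done.

Besides the shell and the picture viewer there is one more tool, called after "Emit:" as name(argument=value, ...), one argument or row to a line, values as JSON. arm_command: Moves the arm, as the interface text tells. Its arguments: {"type":"object","properties":{"deltas":{"type":"array","items":{"type":"object","properties":{"xyz":{"type":"array","items":{"type":"number"}},"turn":{"type":"number"},"jaw":{"type":"number"}}}},"force":{"type":"number"}},"required":["deltas"]}

```bash
mkdir -p pics; ls
python3 - <<'E'
from cell import observe,get_image
import cv2
print(observe())
for n in("top","side","wrist"):
    d=get_image(n); cv2.imwrite(f"pics/{n}0.png",d["frame"][:,:,::-1]); print(n,d["camera_matrix"],d["cam_to_world"])
E
```

```text
pics
{'clock': 0.0, 'joints': array([ 1.01338798,  0.43522558,  0.0249653 ,  1.57408103, -0.01161198,
        1.13398077, -0.07510702]), 'dq': array([-0.00132352, -0.00030113, -0.00098343,  0.00201496, -0.00154023,
       -0.00060172,  0.00183342]), 'joint_efforts': array([-1.15614755e-03, -6.67845654e+01,  9.84886140e-01, -3.14465761e+01,
       -6.06257049e-02,  4.29037982e-02,  1.37031102e-04]), 'position': array([ 0.27429449, -0.56103909,  0.22594947]), 'ee_rot': array([-3.05930040e+00, -7.07822652e-01,  7.41009606e-04]), 'force': array([ 0.15885739,  0.18766809, -0.49225636]), 'ft_torque': array([0.0787277 , 0.05145199, 0.00514385]), 'width': 0.9970802383235599}
top [[489.47982139   0.         319.78540252]
 [  0.         489.47982139 202.35676242]
 [  0.           0.           1.        ]] [[-0.0162127   0.98413072 -0.17670281  0.26062429]
 [-0.99977368 -0.01352136  0.01642446  0.0348715 ]
 [ 0.01377456  0.1769291   0.9841272   1.51580981]
 [ 0.          0.          0.          1.        ]]
side [[430.29417848   0.         314.80808419]
 [  0.         430.29417848 203.18780608]
 [  0.           0.           1.        ]] [[ 0.99132168  0.09167035 -0.09422251  0.43274479]
 [-0.13115461  0.73838973 -0.6614976  -0.73682457]
 [ 0.00893322  0.66811463  0.74400473  0.93261173]
 [ 0.          0.          0.          1.        ]]
wrist [[309.70691629   0.         314.07277692]
 [  0.         309.70691629 195.72470201]
 [  0.           0.           1.        ]] [[ 0.4389397   0.86752281  0.23395751  0.33586516]
 [-0.898514    0.4244148   0.11200302 -0.53009171]
 [-0.00212985 -0.25937667  0.96577389  0.3839315 ]
 [ 0.          0.          0.          1.        ]]
```

View pics/top0.png

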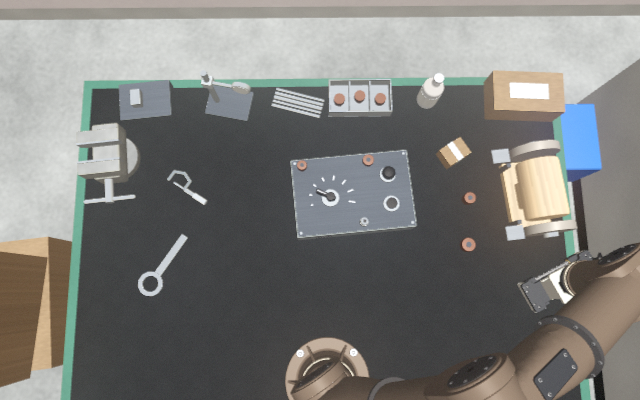

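View pics/side0.png

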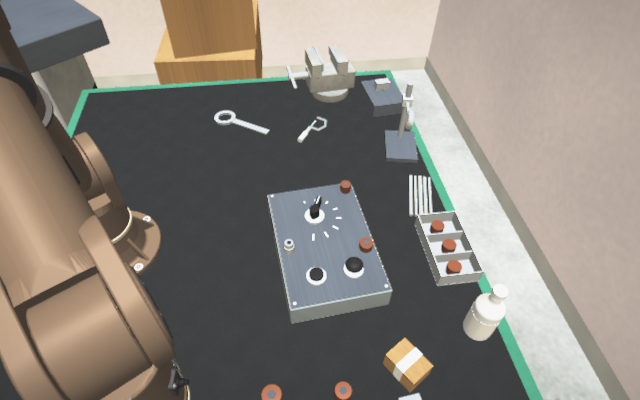

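View pics/wrist0.png

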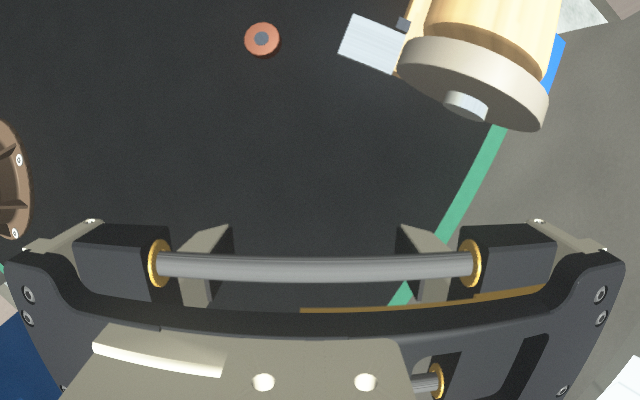

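Run:
```python
import cv2
a=cv2.imread("pics/top0.png")[140:245,280:425]; cv2.imwrite("pics/topz.png",cv2.resize(a,None,fx=5.5,fy=5.5,interpolation=cv2.INTER_CUBIC))
a=cv2.imread("pics/side0.png")[175:325,260:400]; cv2.imwrite("pics/sidez.png",cv2.resize(a,None,fx=4,fy=4,interpolation=cv2.INTER_CUBIC))
```

```text
(no output)
```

View pics/topz.png

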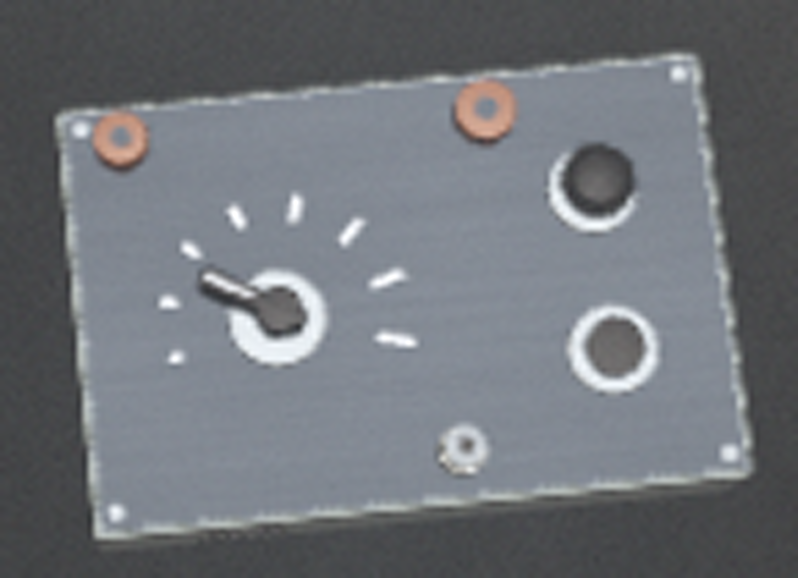

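View pics/sidez.png

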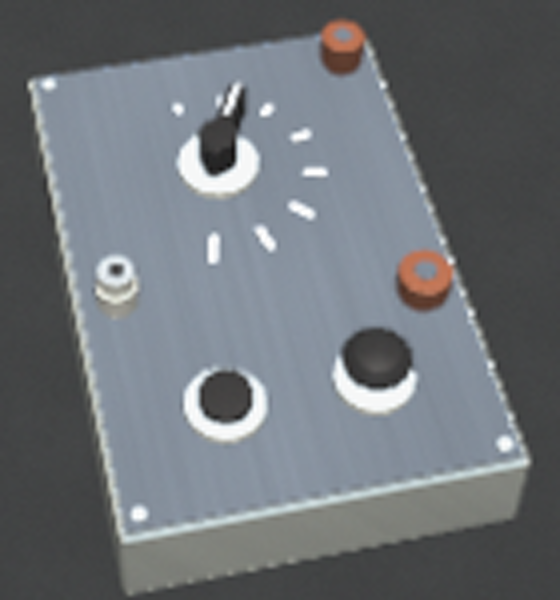

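```bash
cat > h.py <<'E'
import numpy as np
def ray(d,u,v,fish=False):
    K=d["camera_matrix"];T=d["cam_to_world"]
    x=(u-K[0,2])/K[0,0]; y=(v-K[1,2])/K[1,1]
    if fish:
        th=np.hypot(x,y); s=np.sinc(th/np.pi); p=np.array([x*s,-y*s,-np.cos(th)])
    else: p=np.array([x,-y,-1.])
    return T[:3,3],T[:3,:3]@p
def onz(d,u,v,z,fish=False):
    o,r=ray(d,u,v,fish); return o+r*(z-o[2])/r[2]
def fitse2(b,w):
    b=np.array(b);w=np.array(w)[:,:2];bc=b.mean(0);wc=w.mean(0)
    H=(b-bc).T@(w-wc); a=np.arctan2(H[0,1]-H[1,0],H[0,0]+H[1,1])
    R=np.array([[np.cos(a),-np.sin(a)],[np.sin(a),np.cos(a)]]);t=wc-R@bc
    return a,R,t,(w-(b@R.T+t))
def tick(i): # i 1..8 centroid in box xy
    a=np.radians(105-30*(i-1));L=.006+.002*(i-1);r=.056+L/2
    return [-.01+r*np.cos(a),.07+r*np.sin(a)]
E
python3 - <<'E'
from h import *
from cell import get_image
d=get_image("top");s=get_image("side")
C=[[.12,.18],[.12,-.18],[-.12,-.18],[-.12,.18]]
tc=[(57,113),(695,57),(750,472),(97,537)]
tt=[(176,357),(169,302),(191,249),(237,216),(295,208),(351,231),(388,278),(396,340)]
fl=[(592,188),(613,348)]
P=lambda l:[onz(d,280+u/5.5-.4,140+v/5.5-.4,.07) for u,v in l]
B=C+[tick(i) for i in range(1,9)]
a,R,t,res=fitse2(B,P(tc)+P(tt)); print("top",np.degrees(a),t,(res*1000).round(1).tolist())
f=[(onz(d,280+u/5.5,140+v/5.5,.073)[:2]-t)@R for u,v in fl];print(f)
st=[(178,108),(267,109),(301,135),(315,172),(302,210),(265,238),(213,248)]
ids=[1,3,4,5,6,7,8]
a2,R2,t2,res2=fitse2([tick(i) for i in ids],[onz(s,260+u/4-.4,175+v/4-.4,.07) for u,v in st]);print("side",np.degrees(a2),t2,(res2*1000).round(1).tolist())
# pointer direction
for nm,(u,v),z in [("tip",(203,277),.106),("hub",(279,312),.106)]:
    w=onz(d,280+u/5.5-.4,140+v/5.5-.4,z);b=(w[:2]-t)@R;print(nm,w,b)
import cv2
u,v=int(280+278/5.5),int(140+312/5.5)
dep=d["depth"];print(dep[v-1:v+2,u-1:u+2], )
T=d["cam_to_world"]
for (uu,vv) in [(u,v),(350,220),(392,203),(388,172)]:
    o,r=ray(d,uu,vv);print(uu,vv,o+r*dep[vv,uu])
E
```

```text
top 4.630983806297612 [ 0.5493867 -0.0887984] [[-2.4, -0.8], [-3.6, 2.2], [2.1, 2.7], [1.0, -1.7], [0.1, -0.3], [0.0, -0.4], [0.8, -0.3], [0.2, -0.2], [0.7, -0.1], [0.5, -0.5], [0.8, -0.4], [-0.1, -0.2]]
[array([ 0.04540624, -0.11160265]), array([-0.0446492 , -0.11215683])]
side 4.733825073636868 [ 0.54987312 -0.08513885] [[-0.2, 0.1], [0.0, 0.8], [0.1, 0.5], [0.4, -0.3], [-0.1, -0.5], [-0.1, -0.2], [-0.1, -0.2]]
tip [0.55090426 0.02037413 0.106     ] [0.01032698 0.1086936 ]
hub [ 0.53130677 -0.01987934  0.106     ] [-0.01245652  0.0701538 ]
[[1.4364965 1.4408317 1.4365612]
 [1.4337082 1.44279   1.4367023]
 [1.4307923 1.431796  1.4388176]]
330 196 [ 0.53352104 -0.01918062  0.09965077]
350 220 [ 0.46626547 -0.07900111  0.06451628]
392 203 [ 0.51215246 -0.20341139  0.08772964]
388 172 [ 0.60258789 -0.19253472  0.10537033]
```

```bash
cat >> h.py <<'E'
from scipy.spatial.transform import Rotation as Ro
def go(st,p,az=None):
    R=Ro.from_rotvec(st["ee_rot"]).as_matrix(); d=R.T@(np.array(p)-st["position"])*100
    cur=np.degrees(np.arctan2(R[1,0],R[0,0]))
    return d.round(2).tolist(), (0 if az is None else round((cur-az+180)%360-180,1)), round(cur,1)
E
python3 - <<'E'
from h import *
from cell import observe
s=observe();print(go(s,[.48,-.02,.25],30),Ro.from_rotvec(s["ee_rot"]).as_matrix().round(3))
E
```

```text
([42.24, -39.6, -2.34], np.float64(-3.9), np.float64(26.1)) [[ 0.898  0.439 -0.   ]
 [ 0.439 -0.898  0.001]
 [-0.    -0.001 -1.   ]]
```

Emit:
arm_command(
  deltas=[
    {"xyz": [2.8,-2.6,-0.5],"turn": 0,"jaw": 255},
    {"xyz": [5.6,-5.2,-1],"turn": 0,"jaw": 255},
    {"xyz": [8.4,-7.8,-1.5],"turn": 0,"jaw": 255},
    {"xyz": [11.2,-10.4,-2],"turn": 0,"jaw": 255},
    {"xyz": [14,-13,-2],"turn": 0,"jaw": 255},
  ],
  force=10,
)

```text
clock: 0.67
position: [0.3437, -0.3816, 0.2473]
ee_rot: [3.06, 0.708, 0.001]
force: [0.6, 0.3, 0.2]
width: 0.688
```

Emit:
arm_command(
  deltas=[
    {"xyz": [2.8,-2.6,0],"turn": 0,"jaw": 255},
    {"xyz": [5.6,-5.2,0],"turn": 0,"jaw": 255},
    {"xyz": [8.4,-7.8,0],"turn": 0,"jaw": 255},
    {"xyz": [11.2,-10.4,0],"turn": 0,"jaw": 255},
    {"xyz": [14,-13,0],"turn": 0,"jaw": 255},
  ],
)

```text
clock: 1.08
position: [0.4127, -0.2016, 0.2475]
ee_rot: [3.06, 0.707, 0.002]
force: [0.9, 0.0, 0.3]
width: 0.325
```

Run:
```python
from h import *
from cell import observe
s=observe();print(go(s,[.48,-.02,.25],30),s)
```

```text
([14.02, -13.36, -0.25], np.float64(-4.0), np.float64(26.0)) {'clock': 1.0833, 'joints': array([ 0.50172543,  0.15667505, -0.18698803,  1.91542404,  0.03356953,
        1.07102683, -0.81557487]), 'dq': array([-0.67257443, -0.06277355, -0.3687246 ,  0.08238271,  0.05245091,
       -0.01708726, -1.05281946]), 'joint_efforts': array([  5.88827938, -44.6157217 ,   0.65046139, -29.69383478,
        -0.15778634,   0.2834601 ,   2.27604456]), 'position': array([ 0.41267963, -0.20161377,  0.24754069]), 'ee_rot': array([3.05981472e+00, 7.07238171e-01, 1.50165404e-03]), 'force': array([0.86298686, 0.01295896, 0.32547322]), 'ft_torque': array([-0.00805506, -0.0808068 , -0.00835447]), 'width': 0.32454462011195345}
```

Emit:
arm_command(
  deltas=[
    {"xyz": [2.8,-2.6,0],"turn": 0,"jaw": 255},
    {"xyz": [5.6,-5.2,0],"turn": 0,"jaw": 255},
    {"xyz": [8.4,-7.8,0],"turn": 0,"jaw": 255},
    {"xyz": [9.5,-9.5,0],"turn": 0,"jaw": 255},
    {"xyz": [9.5,-9.5,0],"turn": 0,"jaw": 255},
  ],
)

```text
clock: 1.5
position: [0.4573, -0.0691, 0.2477]
ee_rot: [-3.058, -0.719, -0.003]
force: [-0.6, -0.4, -0.5]
width: 0.01
```

Run:
```python
from h import *
from cell import observe,get_image
import cv2
for n in("top","side","wrist"):
    d=get_image(n); cv2.imwrite(f"pics/{n}1.png",d["frame"][:,:,::-1]);np.savez(f"pics/{n}1.npz",**d)
s=observe();print(s)
```

```text
{'clock': 1.65, 'joints': array([ 0.29946528,  0.17042478, -0.29029213,  1.90261821,  0.05670457,
        1.0754332 , -1.13033849]), 'dq': array([ 0.01936924, -0.00026868,  0.01670923, -0.00099037,  0.00070019,
        0.00011751, -0.00049075]), 'joint_efforts': array([ -1.5109697 , -43.91691327,  -2.41752237, -30.74411273,
        -0.20713298,  -0.09468387,  -0.0702646 ]), 'position': array([ 0.45608352, -0.0751802 ,  0.247389  ]), 'ee_rot': array([3.05948088e+00, 7.07076775e-01, 7.12339080e-04]), 'force': array([-0.26274319, -0.77376656, -1.11193958]), 'ft_torque': array([-0.02548408,  0.03505824, -0.00215011]), 'width': 0.004796054199332874}
```

View pics/wrist1.png

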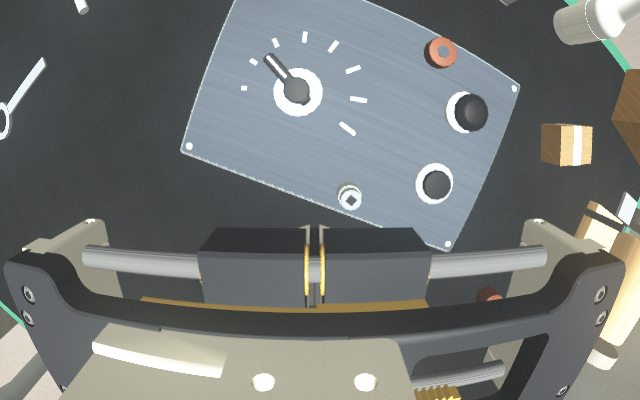

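View pics/side1.png

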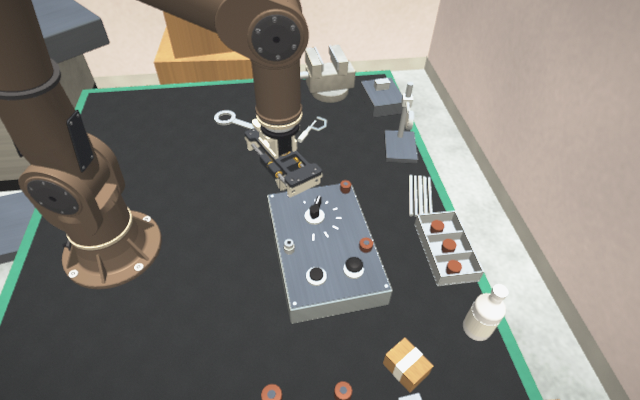

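Run:
```python
import cv2
a=cv2.imread("pics/wrist1.png")
cv2.imwrite("pics/w1z.png",cv2.resize(a[20:160,220:400],None,fx=4.2,fy=4.2,interpolation=cv2.INTER_CUBIC))
cv2.imwrite("pics/w1y.png",cv2.resize(a[200:330,180:450],None,fx=2.9,fy=2.9,interpolation=cv2.INTER_CUBIC))
a=cv2.imread("pics/side1.png")
cv2.imwrite("pics/s1z.png",cv2.resize(a[100:240,220:380],None,fx=4.2,fy=4.2,interpolation=cv2.INTER_CUBIC))
```

```text
(no output)
```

View pics/w1z.png

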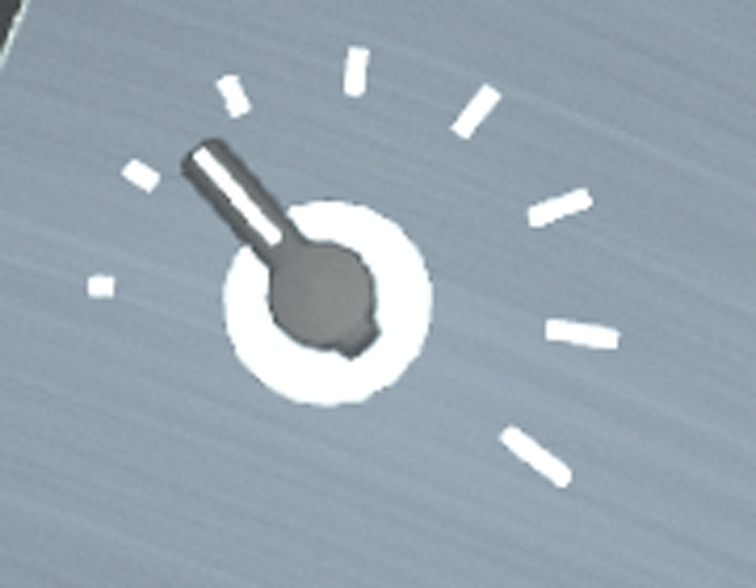

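View pics/w1y.png

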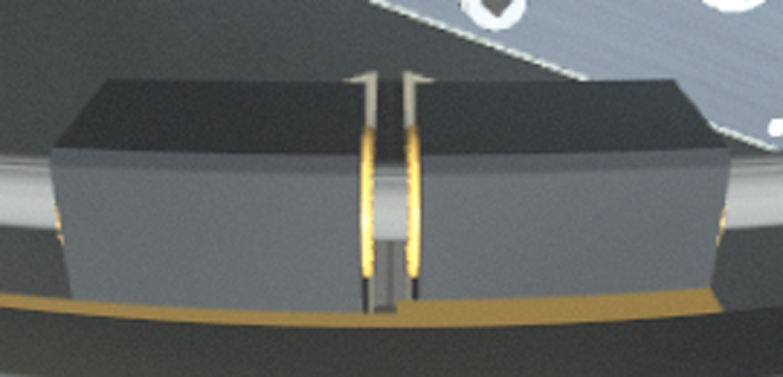

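View pics/s1z.png

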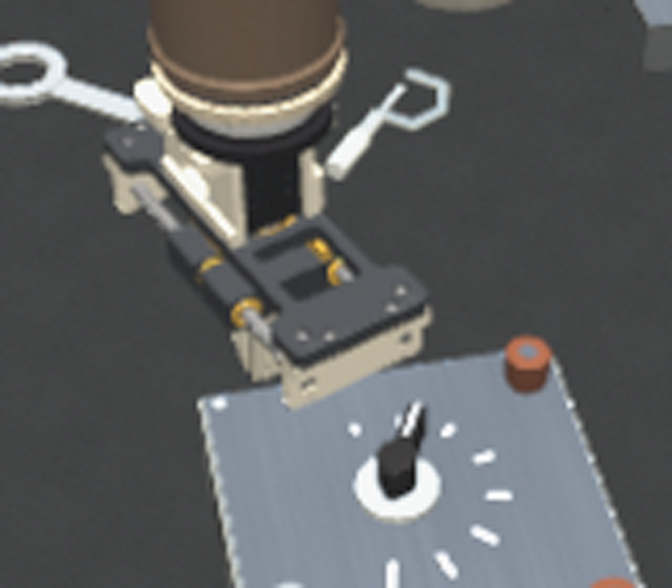

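Run:
```python
from h import *
d=dict(np.load("pics/wrist1.npz"))
q=lambda u,v,z: onz(d,220+u/4.2-.4,20+v/4.2-.4,z,True)
tt=[(101,287),(141,175),(233,96),(356,71),(476,111),(560,208),(583,334),(536,456)]
a,R,t,res=fitse2([tick(i) for i in range(1,9)],[q(u,v,.07) for u,v in tt]);print(np.degrees(a),t,(res*1000).round(1).tolist())
for z,pts in [(.106,[(322,295),(204,158),(270,240),(198,153),(360,345)]),(.078,[(328,304)])]:
    for p in pts: print(p,((q(*p,z)[:2]-t)@R*1000).round(1))
h=(q(270,240,.106)-q(204,158,.106))[:2]@R;print(np.degrees(np.arctan2(-h[1],-h[0])))
ax=R@[-.01,.07]+t;print("axis",ax)
```

```text
4.839104848833218 [ 0.54805886 -0.08529628] [[-0.3, 0.3], [-0.0, 0.1], [-0.1, 0.0], [0.2, 0.0], [0.3, 0.0], [0.0, -0.2], [0.1, -0.3], [-0.1, 0.1]]
(322, 295) [-10.4  69.5]
(204, 158) [ 10.5 106.7]
(270, 240) [-2.6 85.3]
(198, 153) [ 11.2 108.4]
(360, 345) [-18.2  57.3]
(328, 304) [-10.5  69.6]
58.587847425136324
axis [ 0.53218945 -0.01638937]
```

```bash
cat >> h.py <<'E'
AX=np.array([.533,-.017])
def fp(th,r=.040,off=.025,z=.088):
    t=np.radians(th);e=np.array([np.cos(t),np.sin(t)]);n=np.array([-e[1],e[0]])
    return [*(AX+r*e+off*n),z]
E
python3 - <<'E'
from h import *
from cell import observe
s=observe();p=fp(95);print(p,go(s,[p[0],p[1],.16],95))
E
```

```text
[np.float64(0.5046089028378001), np.float64(0.020668894354978366), 0.088] ([8.57, -6.5, 8.73], np.float64(-69.0), np.float64(26.0))
```

Emit:
arm_command(
  deltas=[
    {"xyz": [1.7,-1.3,0],"turn": -7,"jaw": 255},
    {"xyz": [3.4,-2.6,0],"turn": -14,"jaw": 255},
    {"xyz": [5.1,-3.9,0],"turn": -21,"jaw": 255},
    {"xyz": [6.8,-5.2,0],"turn": -28,"jaw": 255},
    {"xyz": [8.5,-6.5,0],"turn": -35,"jaw": 255},
  ],
)

```text
clock: 2.07
position: [0.5043, 0.0193, 0.2472]
ee_rot: [2.703, 1.598, -0.001]
force: [0.4, -0.8, -0.5]
width: 0.003
```

Emit:
arm_command(
  deltas=[
    {"xyz": [0,0,1],"turn": -7,"jaw": 255},
    {"xyz": [0,0,2],"turn": -14,"jaw": 255},
    {"xyz": [0,0,4],"turn": -21,"jaw": 255},
    {"xyz": [0,0,6],"turn": -28,"jaw": 255},
    {"xyz": [0,0,8],"turn": -35,"jaw": 255},
  ],
)

```text
clock: 2.48
position: [0.5045, 0.017, 0.1665]
ee_rot: [2.093, 2.339, -0.002]
force: [-0.2, -0.0, -0.8]
width: -0.002
```

```bash
cat > snap.py <<'E'
from h import *
from cell import observe,get_image
import cv2,sys
for n in sys.argv[2:]:
    d=get_image(n); cv2.imwrite(f"pics/{n}{sys.argv[1]}.png",d["frame"][:,:,::-1]);np.savez(f"pics/{n}{sys.argv[1]}.npz",**d)
s=observe();print(s["clock"],s["position"].round(4),s["joints"].round(2),s["force"].round(2))
p=fp(95);print(go(s,p,95))
E
python3 snap.py 2 wrist side top; python3 -c "
import cv2
a=cv2.imread('pics/side2.png');cv2.imwrite('pics/s2z.png',cv2.resize(a[120:260,240:400],None,fx=4.2,fy=4.2))"
```

```text
2.6333 [0.5034 0.0172 0.1663] [ 0.27  0.36 -0.53  1.91  0.22  0.94 -0.26] [ 0.77 -0.25  0.6 ]
([0.35, 0.18, 7.83], np.float64(0.9), np.float64(95.9))
```

View pics/wrist2.png

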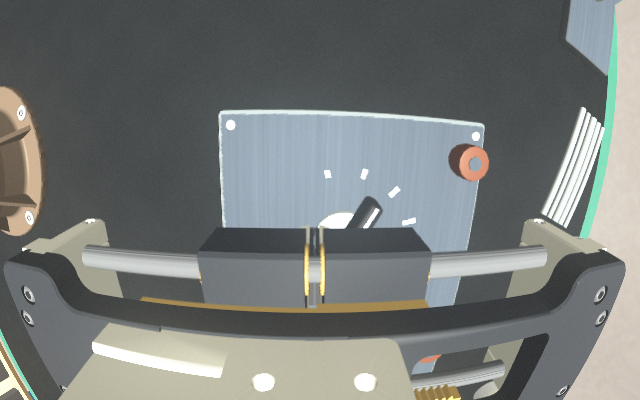

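View pics/s2z.png

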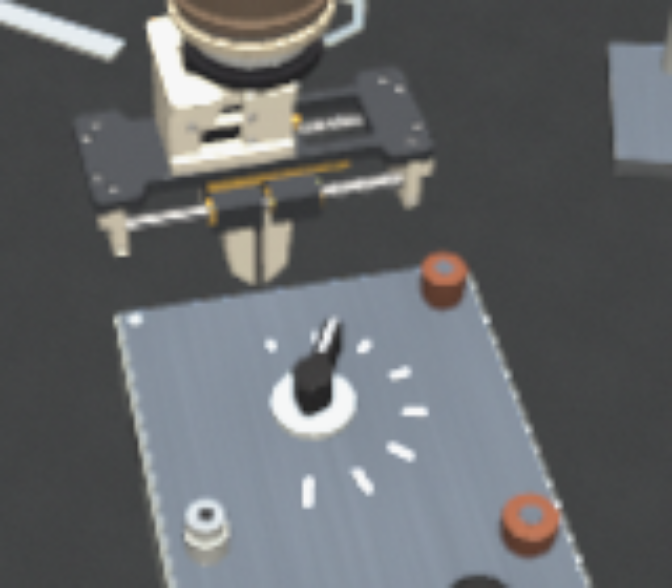

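View pics/top2.png

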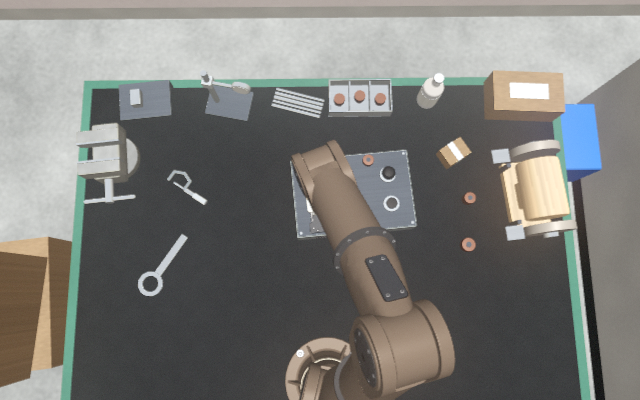

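Emit:
arm_command(
  deltas=[
    {"xyz": [0.3,0.2,2.5],"turn": 1,"jaw": 255},
    {"xyz": [0.3,0.2,5],"turn": 1,"jaw": 255},
    {"xyz": [0.3,0.2,7],"turn": 1,"jaw": 255},
    {"xyz": [0.3,0.2,7.9],"turn": 1,"jaw": 255},
    {"xyz": [0.3,0.2,7.9],"turn": 1,"jaw": 255},
  ],
)

```text
clock: 3.05
position: [0.5045, 0.0194, 0.0866]
ee_rot: [-2.129, -2.309, 0.008]
force: [-0.3, -0.9, -0.4]
width: 0.006
```

```bash
python3 snap.py 3 wrist side; python3 -c "
import cv2
a=cv2.imread('pics/side3.png');cv2.imwrite('pics/s3z.png',cv2.resize(a[120:260,240:400],None,fx=4.2,fy=4.2))
from h import *
from cell import observe
for th in (90,85,80,75,70,65,60): print(th,go(observe(),fp(th,off=.02,z=.0865),th))"
```

```text
3.15 [0.5057 0.02   0.0885] [ 0.22  0.46 -0.48  1.98  0.3   0.77 -0.36] [0.6  0.31 0.37]
([0.07, -0.11, 0.05], np.float64(-0.3), np.float64(94.7))
90 ([0.24, 0.75, 0.19], np.float64(4.7), np.float64(94.7))
85 ([0.36, 1.12, 0.19], np.float64(9.7), np.float64(94.7))
80 ([0.46, 1.49, 0.19], np.float64(14.7), np.float64(94.7))
75 ([0.52, 1.88, 0.19], np.float64(19.7), np.float64(94.7))
70 ([0.55, 2.27, 0.19], np.float64(24.7), np.float64(94.7))
65 ([0.55, 2.66, 0.19], np.float64(29.7), np.float64(94.7))
60 ([0.51, 3.05, 0.19], np.float64(34.7), np.float64(94.7))
```

View pics/wrist3.png

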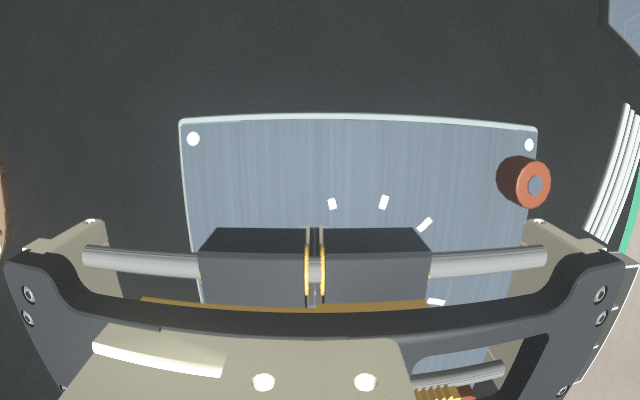

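View pics/s3z.png

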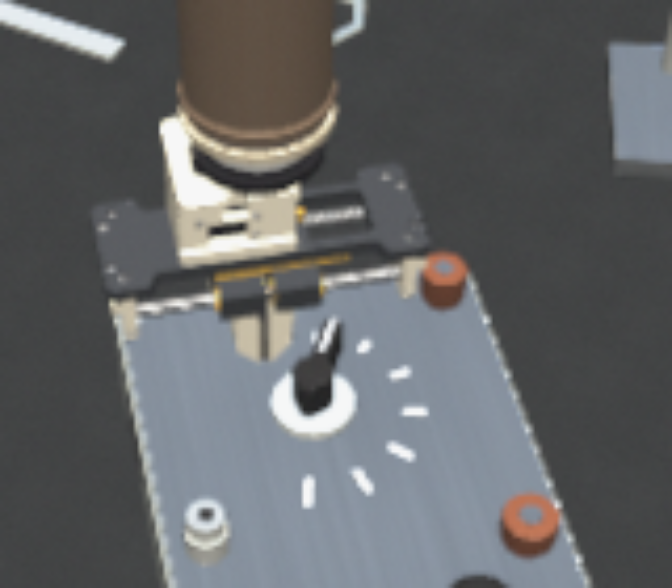

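Emit:
arm_command(
  deltas=[
    {"xyz": [0.24,0.75,0.2],"turn": 5,"jaw": 255},
    {"xyz": [0.36,1.1,0.2],"turn": 10,"jaw": 255},
    {"xyz": [0.46,1.5,0.2],"turn": 15,"jaw": 255},
    {"xyz": [0.52,1.9,0.2],"turn": 20,"jaw": 255},
    {"xyz": [0.55,2.1,0.2],"turn": 22,"jaw": 255},
  ],
)

```text
clock: 3.57
position: [0.5279, 0.0276, 0.0885]
ee_rot: [2.533, 1.853, 0.0]
force: [0.1, -0.4, 0.2]
width: 0.006
```

```bash
cat > step.py <<'E'
import sys,cv2
from h import *
from cell import observe,get_image
k=sys.argv[1]
s0=observe();d=get_image("side");np.savez(f"pics/side{k}.npz",**d);a=d["frame"][:,:,::-1]
cv2.imwrite(f'pics/s{k}z.png',cv2.resize(a[140:250,250:390],None,fx=5,fy=5,interpolation=cv2.INTER_CUBIC))
s=observe();print(s["clock"],s["position"].round(4),s["force"].round(2),s["joints"].round(2))
for th in map(float,sys.argv[2:]): print(th,go(s,fp(th,off=.02,z=.0865),th))
E
python3 step.py 4 70 67 64 61 58 55 52 49 46 43 40
```

```text
3.6167 [0.5282 0.0277 0.0885] [0.96 0.61 1.52] [ 0.12  0.47 -0.37  1.94  0.24  0.77 -0.7 ]
70.0 ([-0.03, -0.02, 0.2], np.float64(2.4), np.float64(72.4))
67.0 ([0.06, 0.2, 0.2], np.float64(5.4), np.float64(72.4))
64.0 ([0.13, 0.42, 0.2], np.float64(8.4), np.float64(72.4))
61.0 ([0.2, 0.64, 0.2], np.float64(11.4), np.float64(72.4))
58.0 ([0.26, 0.87, 0.2], np.float64(14.4), np.float64(72.4))
55.0 ([0.3, 1.1, 0.2], np.float64(17.4), np.float64(72.4))
52.0 ([0.33, 1.33, 0.2], np.float64(20.4), np.float64(72.4))
49.0 ([0.35, 1.56, 0.2], np.float64(23.4), np.float64(72.4))
46.0 ([0.36, 1.8, 0.2], np.float64(26.4), np.float64(72.4))
43.0 ([0.35, 2.03, 0.2], np.float64(29.4), np.float64(72.4))
40.0 ([0.33, 2.27, 0.21], np.float64(32.4), np.float64(72.4))
```

View pics/s4z.png

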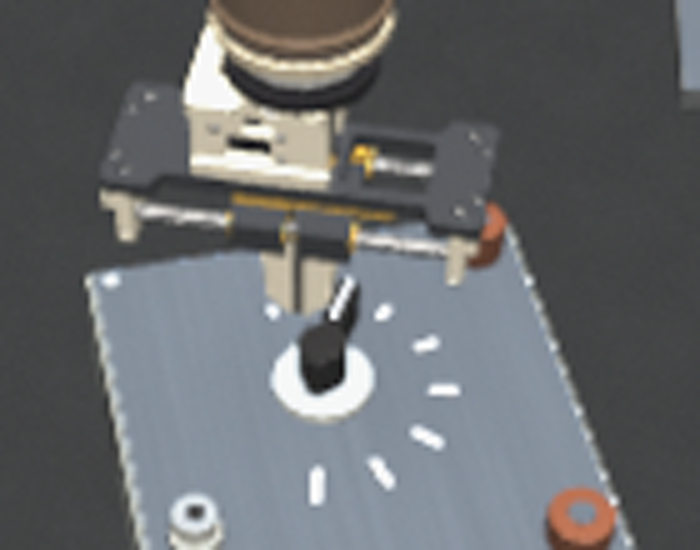

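Emit:
arm_command(
  deltas=[
    {"xyz": [0.0,0.1,0.2],"turn": 4,"jaw": 255},
    {"xyz": [0.06,0.2,0.2],"turn": 5.4,"jaw": 255},
    {"xyz": [0.1,0.3,0.2],"turn": 7,"jaw": 255},
    {"xyz": [0.13,0.42,0.2],"turn": 8.4,"jaw": 255},
    {"xyz": [0.2,0.64,0.2],"turn": 11,"jaw": 255},
  ],
)

```text
clock: 4.03
position: [0.535, 0.0276, 0.087]
ee_rot: [2.699, 1.601, 0.002]
force: [-0.4, -0.2, -0.1]
width: 0.006
```

```bash
python3 step.py 5 64 61 58 55 52 49 46 43 40
```

```text
4.0833 [0.5355 0.0277 0.087 ] [1.37 0.22 0.34] [ 0.08  0.48 -0.32  1.93  0.21  0.77 -0.86]
64.0 ([-0.14, -0.26, 0.04], np.float64(-2.9), np.float64(61.1))
61.0 ([-0.03, -0.06, 0.05], np.float64(0.1), np.float64(61.1))
58.0 ([0.07, 0.15, 0.05], np.float64(3.1), np.float64(61.1))
55.0 ([0.16, 0.37, 0.05], np.float64(6.1), np.float64(61.1))
52.0 ([0.23, 0.59, 0.05], np.float64(9.1), np.float64(61.1))
49.0 ([0.3, 0.82, 0.05], np.float64(12.1), np.float64(61.1))
46.0 ([0.35, 1.05, 0.05], np.float64(15.1), np.float64(61.1))
43.0 ([0.39, 1.28, 0.05], np.float64(18.1), np.float64(61.1))
40.0 ([0.42, 1.51, 0.05], np.float64(21.1), np.float64(61.1))
```

View pics/s5z.png

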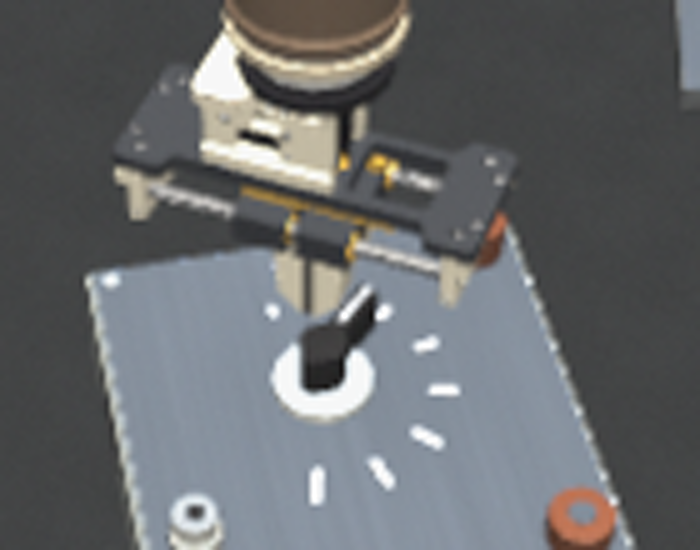

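```bash
cat > pred.py <<'E'
import sys
from h import *
d=dict(np.load("pics/side4.npz"));K=d["camera_matrix"];T=np.linalg.inv(d["cam_to_world"])
ax=np.array([.5341,-.0162])
for k in range(1,9):
    o=[]
    for r in (.046,.020):
        t=np.radians(105-30*(k-1)+4.75);p=T[:3,:3]@np.array([ax[0]+r*np.cos(t),ax[1]+r*np.sin(t),.106])+T[:3,3]
        u=K[0,0]*p[0]/-p[2]+K[0,2];v=-K[1,1]*p[1]/-p[2]+K[1,2]; o.append(((u-250+.4)*5,(v-140+.4)*5))
    print(k,np.round(o).tolist())
E
python3 pred.py
```

```text
1 [[283.0, 280.0], [306.0, 313.0]]
2 [[327.0, 274.0], [325.0, 310.0]]
3 [[371.0, 284.0], [344.0, 315.0]]
4 [[402.0, 309.0], [358.0, 326.0]]
5 [[413.0, 343.0], [362.0, 341.0]]
6 [[400.0, 377.0], [356.0, 355.0]]
7 [[365.0, 401.0], [341.0, 366.0]]
8 [[319.0, 408.0], [321.0, 369.0]]
```

Emit:
arm_command(
  deltas=[
    {"xyz": [0.07,0.15,0.05],"turn": 3,"jaw": 255},
    {"xyz": [0.16,0.37,0.05],"turn": 6,"jaw": 255},
    {"xyz": [0.23,0.59,0.05],"turn": 9,"jaw": 255},
    {"xyz": [0.3,0.82,0.05],"turn": 12,"jaw": 255},
    {"xyz": [0.35,1.05,0.05],"turn": 15,"jaw": 255},
  ],
)

```text
clock: 4.5
position: [0.5459, 0.026, 0.0866]
ee_rot: [2.889, 1.228, 0.002]
force: [-0.8, 1.9, 1.4]
width: 0.007
```

```bash
python3 step.py 6 46 43 40 37 34 31 28
```

```text
4.55 [0.5465 0.0258 0.0866] [-1.1  -0.11 -0.39] [ 0.04  0.48 -0.25  1.91  0.17  0.77 -1.08]
46.0 ([-0.02, 0.01, 0.01], np.float64(-0.2), np.float64(45.8))
43.0 ([0.08, 0.22, 0.01], np.float64(2.8), np.float64(45.8))
40.0 ([0.17, 0.43, 0.01], np.float64(5.8), np.float64(45.8))
37.0 ([0.25, 0.65, 0.01], np.float64(8.8), np.float64(45.8))
34.0 ([0.31, 0.88, 0.01], np.float64(11.8), np.float64(45.8))
31.0 ([0.37, 1.11, 0.02], np.float64(14.8), np.float64(45.8))
28.0 ([0.41, 1.34, 0.02], np.float64(17.8), np.float64(45.8))
```

View pics/s6z.png

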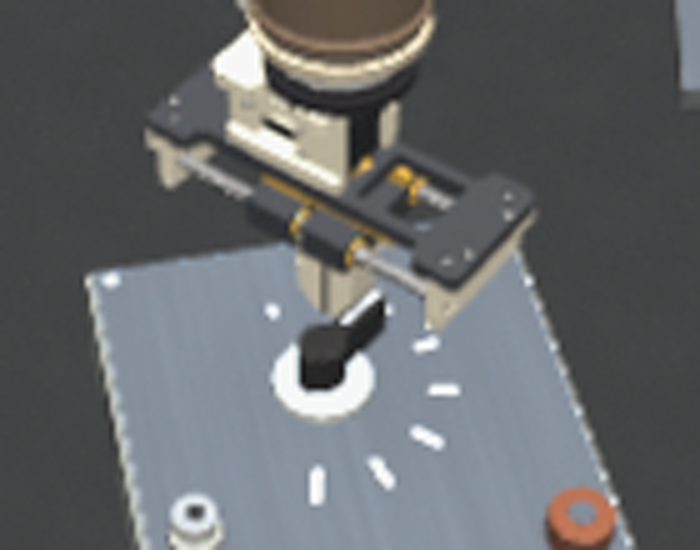

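Emit:
arm_command(
  deltas=[
    {"xyz": [0.08,0.22,0],"turn": 3,"jaw": 255},
    {"xyz": [0.17,0.43,0],"turn": 6,"jaw": 255},
    {"xyz": [0.25,0.65,0],"turn": 9,"jaw": 255},
    {"xyz": [0.28,0.77,0],"turn": 10.5,"jaw": 255},
    {"xyz": [0.31,0.88,0],"turn": 12,"jaw": 255},
  ],
)

```text
clock: 4.97
position: [0.5551, 0.0218, 0.0867]
ee_rot: [3.003, 0.913, 0.004]
force: [0.1, 0.2, 0.4]
width: 0.006
```

```bash
python3 step.py 7 31 28 25 22 19 16 13 10
```

```text
5.0167 [0.5552 0.0217 0.0867] [ 0.49 -0.21 -0.14] [ 0.    0.49 -0.19  1.89  0.13  0.77 -1.24]
31.0 ([0.09, 0.18, 0.02], np.float64(2.7), np.float64(33.7))
28.0 ([0.18, 0.39, 0.03], np.float64(5.7), np.float64(33.7))
25.0 ([0.26, 0.62, 0.03], np.float64(8.7), np.float64(33.7))
22.0 ([0.32, 0.84, 0.03], np.float64(11.7), np.float64(33.7))
19.0 ([0.38, 1.07, 0.03], np.float64(14.7), np.float64(33.7))
16.0 ([0.42, 1.3, 0.03], np.float64(17.7), np.float64(33.7))
13.0 ([0.45, 1.53, 0.03], np.float64(20.7), np.float64(33.7))
10.0 ([0.47, 1.76, 0.03], np.float64(23.7), np.float64(33.7))
```

View pics/s7z.png

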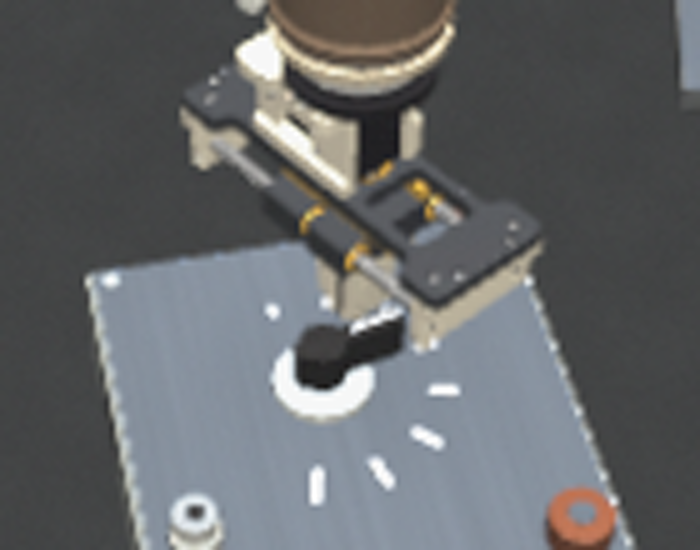

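Emit:
arm_command(
  deltas=[
    {"xyz": [0.09,0.18,0],"turn": 3,"jaw": 255},
    {"xyz": [0.18,0.39,0],"turn": 6,"jaw": 255},
    {"xyz": [0.26,0.62,0],"turn": 9,"jaw": 255},
    {"xyz": [0.32,0.84,0],"turn": 12,"jaw": 255},
    {"xyz": [0.38,1.07,0],"turn": 15,"jaw": 255},
  ],
)

```text
clock: 5.43
position: [0.564, 0.0156, 0.0868]
ee_rot: [3.099, 0.509, 0.003]
force: [-1.7, 1.5, 0.8]
width: 0.005
```

```bash
python3 step.py 8 16 13 10 7 5.5 4 1
```

```text
5.4833 [0.5643 0.0151 0.0868] [-1.28  0.16  1.29] [-0.04  0.5  -0.12  1.87  0.08  0.78 -1.45]
16.0 ([0.09, 0.23, 0.03], np.float64(2.4), np.float64(18.4))
13.0 ([0.18, 0.45, 0.03], np.float64(5.4), np.float64(18.4))
10.0 ([0.26, 0.67, 0.03], np.float64(8.4), np.float64(18.4))
7.0 ([0.33, 0.89, 0.03], np.float64(11.4), np.float64(18.4))
5.5 ([0.36, 1.0, 0.03], np.float64(12.9), np.float64(18.4))
4.0 ([0.38, 1.12, 0.03], np.float64(14.4), np.float64(18.4))
1.0 ([0.43, 1.35, 0.03], np.float64(17.4), np.float64(18.4))
```

View pics/s8z.png

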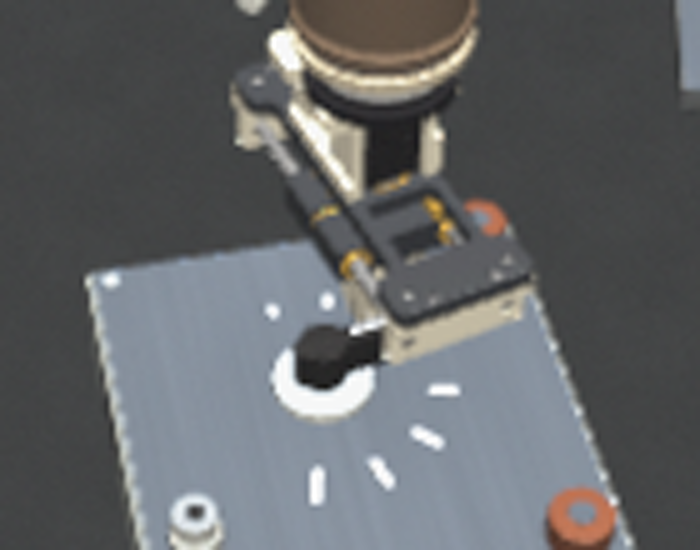

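Emit:
arm_command(
  deltas=[
    {"xyz": [0.09,0.23,0],"turn": 2.5,"jaw": 255},
    {"xyz": [0.18,0.45,0],"turn": 5.4,"jaw": 255},
    {"xyz": [0.26,0.67,0],"turn": 8.4,"jaw": 255},
    {"xyz": [0.33,0.89,0],"turn": 11.4,"jaw": 255},
    {"xyz": [0.37,1.06,0],"turn": 13.6,"jaw": 255},
  ],
)

```text
clock: 5.9
position: [0.5712, 0.0061, 0.0868]
ee_rot: [3.137, 0.132, 0.004]
force: [-0.9, -0.4, 0.1]
width: 0.01
```

```bash
python3 step.py 9 1 -2 -5 -8 -11 -14 -17 -20 -23 -26; python3 snap.py 9 wrist
```

```text
5.95 [0.5713 0.0057 0.0868] [ 0.28 -0.58  0.53] [-0.07  0.5  -0.05  1.86  0.04  0.78 -1.63]
1.0 ([0.11, 0.21, 0.03], np.float64(3.7), np.float64(4.7))
-2.0 ([0.2, 0.43, 0.03], np.float64(6.7), np.float64(4.7))
-5.0 ([0.27, 0.65, 0.03], np.float64(9.7), np.float64(4.7))
-8.0 ([0.34, 0.88, 0.03], np.float64(12.7), np.float64(4.7))
-11.0 ([0.39, 1.1, 0.03], np.float64(15.7), np.float64(4.7))
-14.0 ([0.42, 1.34, 0.04], np.float64(18.7), np.float64(4.7))
-17.0 ([0.45, 1.57, 0.04], np.float64(21.7), np.float64(4.7))
-20.0 ([0.46, 1.8, 0.04], np.float64(24.7), np.float64(4.7))
-23.0 ([0.47, 2.04, 0.04], np.float64(27.7), np.float64(4.7))
-26.0 ([0.45, 2.27, 0.04], np.float64(30.7), np.float64(4.7))
6.0 [0.5712 0.0059 0.0868] [-0.07  0.5  -0.05  1.86  0.04  0.78 -1.63] [-0.08 -0.55 -0.34]
([-6.51, -2.04, -0.14], np.float64(-90.1), np.float64(4.9))
```

View pics/s9z.png

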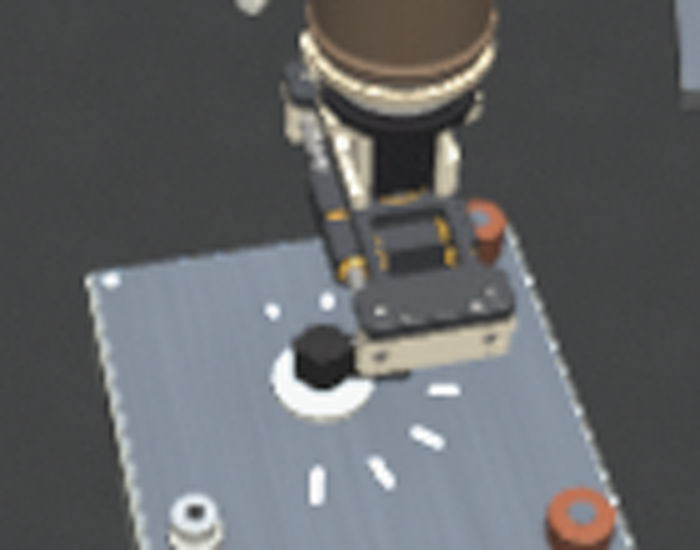

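View pics/wrist9.png

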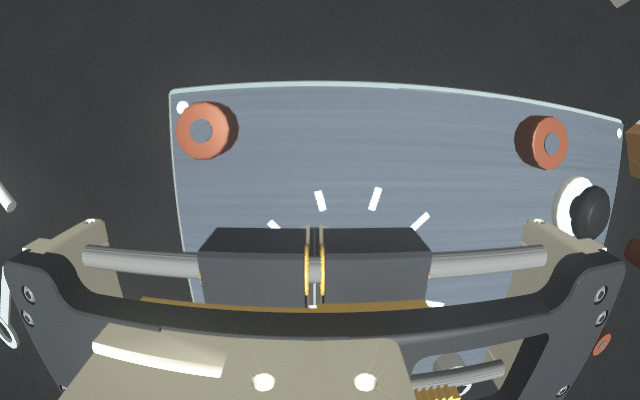

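Emit:
arm_command(
  deltas=[
    {"xyz": [0.11,0.21,0],"turn": 3.5,"jaw": 255},
    {"xyz": [0.2,0.43,0],"turn": 6.7,"jaw": 255},
    {"xyz": [0.27,0.65,0],"turn": 9.7,"jaw": 255},
    {"xyz": [0.34,0.88,0],"turn": 12.7,"jaw": 255},
    {"xyz": [0.39,1.1,0],"turn": 15.7,"jaw": 255},
  ],
)

```text
clock: 6.42
position: [0.5759, -0.0038, 0.0869]
ee_rot: [3.127, -0.294, 0.004]
force: [-0.1, 2.9, 0.2]
width: 0.004
```

```bash
python3 step.py 10 -14 -17 -20 -23 -26
```

```text
6.4667 [ 0.576  -0.0044  0.0868] [-0.72  1.23  0.81] [-0.1   0.51  0.02  1.85 -0.01  0.78 -1.84]
-14.0 ([0.11, 0.27, 0.03], np.float64(3.0), np.float64(-11.0))
-17.0 ([0.2, 0.48, 0.04], np.float64(6.0), np.float64(-11.0))
-20.0 ([0.28, 0.71, 0.04], np.float64(9.0), np.float64(-11.0))
-23.0 ([0.34, 0.93, 0.04], np.float64(12.0), np.float64(-11.0))
-26.0 ([0.4, 1.16, 0.04], np.float64(15.0), np.float64(-11.0))
```

View pics/s10z.png

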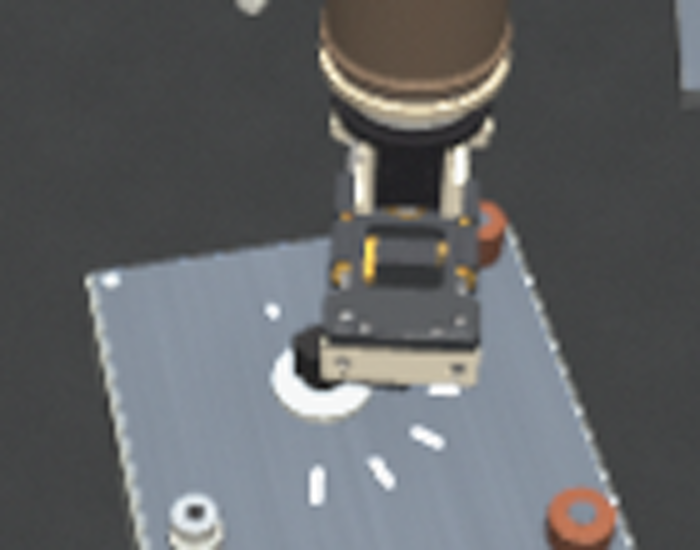

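Emit:
arm_command(
  deltas=[
    {"xyz": [0.11,0.27,0],"turn": 3,"jaw": 255},
    {"xyz": [0.2,0.48,0],"turn": 6,"jaw": 255},
    {"xyz": [0.28,0.71,0],"turn": 9,"jaw": 255},
    {"xyz": [0.34,0.93,0],"turn": 12,"jaw": 255},
    {"xyz": [0.34,0.93,0],"turn": 12,"jaw": 255},
  ],
)

```text
clock: 6.88
position: [0.5775, -0.0146, 0.0868]
ee_rot: [3.078, -0.625, 0.004]
force: [-0.1, -0.5, 0.7]
width: 0.006
```

```bash
python3 step.py 11 -23 -24.5 -26 -28
```

```text
6.9333 [ 0.5774 -0.0144  0.0868] [0.39 0.6  0.13] [-0.12  0.51  0.08  1.85 -0.05  0.78 -1.99]
-23.0 ([0.01, -0.03, 0.03], np.float64(0.2), np.float64(-22.8))
-24.5 ([0.06, 0.08, 0.03], np.float64(1.7), np.float64(-22.8))
-26.0 ([0.11, 0.19, 0.03], np.float64(3.2), np.float64(-22.8))
-28.0 ([0.17, 0.33, 0.03], np.float64(5.2), np.float64(-22.8))
```

View pics/s11z.png

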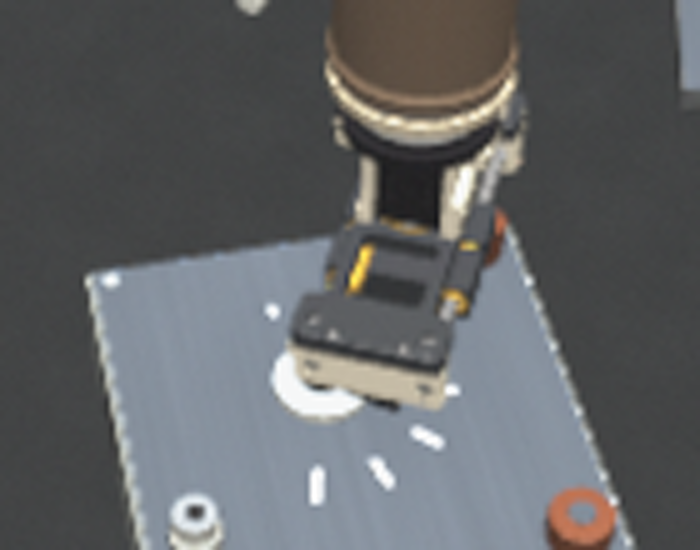

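Emit:
arm_command(
  deltas=[
    {"xyz": [0,-0.8,0],"turn": 0,"jaw": 255},
    {"xyz": [0.5,-1.5,-2],"turn": 0,"jaw": 255},
    {"xyz": [0.5,-1.5,-5],"turn": 0,"jaw": 255},
    {"xyz": [0,-1.5,-9],"turn": 0,"jaw": 255},
    {"xyz": [-3,-1.5,-12],"turn": 0,"jaw": 255},
  ],
)

```text
clock: 7.35
position: [0.5593, 0.0101, 0.2087]
ee_rot: [3.079, -0.619, 0.011]
force: [-0.5, -0.2, 1.4]
width: 0.005
```

Emit:
arm_command(
  deltas=[
    {"xyz": [-4,0,-1],"turn": 0,"jaw": 255},
    {"xyz": [-8,0,-1],"turn": 0,"jaw": 255},
    {"xyz": [-12,0,-1],"turn": 0,"jaw": 255},
    {"xyz": [-12,0,-1],"turn": 0,"jaw": 255},
  ],
)

```text
clock: 7.68
position: [0.4417, 0.0596, 0.2176]
ee_rot: [3.081, -0.606, 0.005]
force: [0.8, -0.1, -0.1]
width: 0.006
```

```bash
python3 step.py 12; python3 snap.py 12 wrist
```

```text
7.7333 [0.4452 0.0585 0.2181] [ 0.61 -0.91 -0.17] [-0.29  0.15  0.04  2.   -0.    0.98 -2.21]
7.7833 [0.4476 0.0577 0.2184] [-0.29  0.16  0.04  2.   -0.    0.98 -2.21] [0.66 0.61 0.11]
([6.58, 1.25, 13.1], np.float64(-117.4), np.float64(-22.4))
```

View pics/s12z.png

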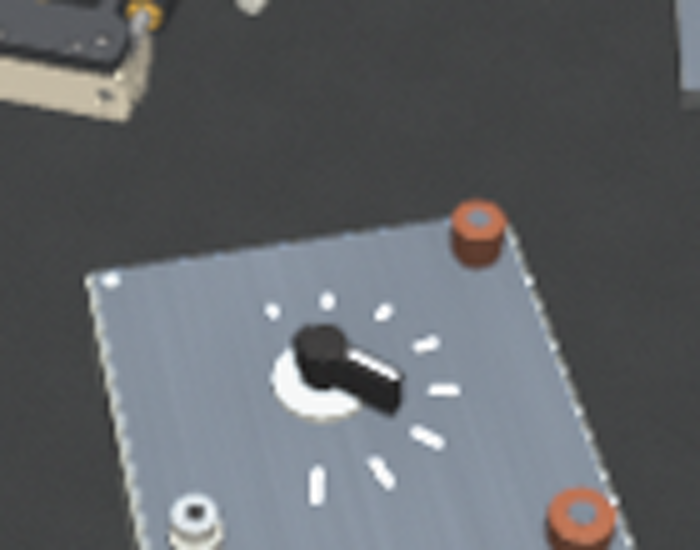

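View pics/wrist12.png

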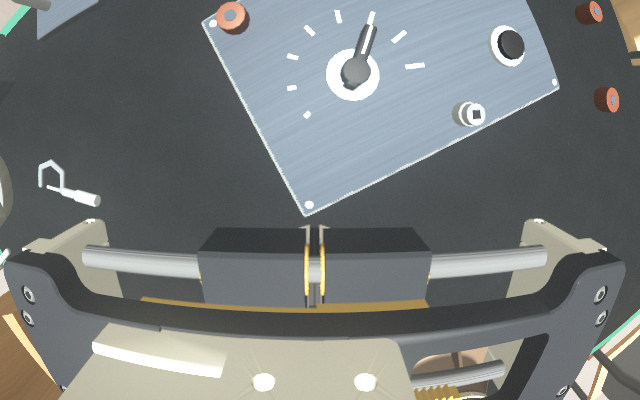

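Run:
```python
import cv2
a=cv2.imread("pics/wrist12.png")
cv2.imwrite("pics/w12z.png",cv2.resize(a[0:140,280:540],None,fx=3,fy=3,interpolation=cv2.INTER_CUBIC))
from h import *
w=dict(np.load("pics/wrist12.npz"));t=dict(np.load("pics/top1.npz"));s=dict(np.load("pics/side4.npz"))
print(onz(w,511,44,.088,True),onz(t,280+615/5.5-.4,140+348/5.5-.4,.088),onz(s,260+226/4-.4,175+396/4-.4,.088))
w1=dict(np.load("pics/wrist1.npz"));print(onz(w1,436,184.5,.088,True))
c,S=np.cos(np.radians(4.75)),np.sin(np.radians(4.75));print(AX+np.array([[c,-S],[S,c]])@[-.035,-.18])
p=onz(w,357,72,.106,True);q=onz(w,371,29,.106,True);print(p,q,np.degrees(np.arctan2(*(q-p)[[1,0]]))-4.75)
from cell import observe
print(go(observe(),[.513,-.199,.14],0))
```

```text
[ 0.51248548 -0.19528022  0.088     ] [ 0.51251238 -0.20165122  0.088     ] [ 0.51410541 -0.20205397  0.088     ]
[ 0.51234864 -0.19591535  0.088     ]
[ 0.51302568 -0.19928008]
[ 0.53018558 -0.01611352  0.106     ] [ 0.56267901 -0.04323571  0.106     ] -44.60166660678183
([15.78, 21.23, 7.95], np.float64(-22.4), np.float64(-22.4))
```

View pics/w12z.png

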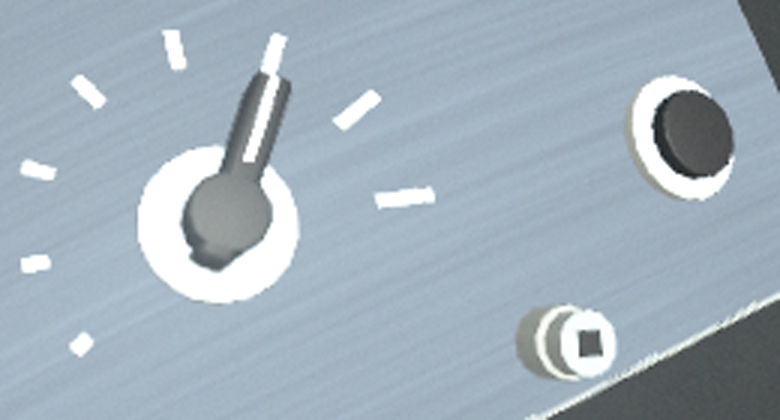

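Emit:
arm_command(
  deltas=[
    {"xyz": [2.3,3.0,0],"turn": 0,"jaw": 255},
    {"xyz": [4.6,6.1,0],"turn": 0,"jaw": 255},
    {"xyz": [6.9,9.2,0],"turn": 0,"jaw": 255},
    {"xyz": [9.2,12.3,0],"turn": 0,"jaw": 255},
    {"xyz": [11.4,15.3,0],"turn": 0,"jaw": 255},
  ],
)

```text
clock: 8.2
position: [0.4959, -0.1299, 0.2193]
ee_rot: [3.081, -0.609, 0.014]
force: [1.3, -0.0, -0.2]
width: 0.004
```

Emit:
arm_command(
  deltas=[
    {"xyz": [2.0,2.7,1],"turn": 0,"jaw": 255},
    {"xyz": [3.9,5.2,2],"turn": 0,"jaw": 255},
    {"xyz": [3.9,5.2,4],"turn": 0,"jaw": 255},
    {"xyz": [3.9,5.2,6],"turn": 0,"jaw": 255},
    {"xyz": [3.9,5.2,7],"turn": 0,"jaw": 255},
  ],
)

```text
clock: 8.62
position: [0.5126, -0.1942, 0.1473]
ee_rot: [3.08, -0.609, 0.01]
force: [0.3, 0.3, -0.1]
width: 0.005
```

Run:
```python
from h import *
from cell import observe,get_image
import cv2
a=get_image("side")["frame"][:,:,::-1];cv2.imwrite('pics/s13z.png',cv2.resize(a[190:330,250:410],None,fx=4.5,fy=4.2,interpolation=cv2.INTER_CUBIC))
s=observe();print(s["position"],go(s,[.513,-.198,.095]))
```

```text
[ 0.51186197 -0.19329526  0.14625815] ([0.26, 0.39, 5.13], 0, np.float64(-22.3))
```

View pics/s13z.png

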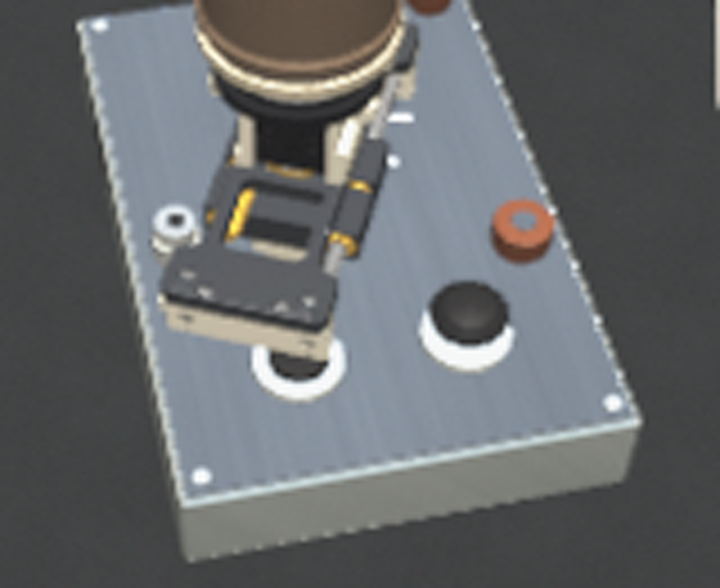

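Emit:
arm_command(
  deltas=[
    {"xyz": [0.3,0.4,2],"turn": 0,"jaw": 255},
    {"xyz": [0.3,0.4,4],"turn": 0,"jaw": 255},
    {"xyz": [0.3,0.4,5.1],"turn": 0,"jaw": 255},
    {"xyz": [0.3,0.4,5.1],"turn": 0,"jaw": 255},
  ],
)

```text
clock: 9.0
position: [0.5125, -0.1976, 0.0936]
ee_rot: [3.081, -0.606, 0.002]
force: [-1.7, 0.5, 0.4]
width: 0.008
```

Emit:
arm_command(
  deltas=[
    {"xyz": [0,0,0.3],"turn": 0,"jaw": 255},
    {"xyz": [0,0,0.6],"turn": 0,"jaw": 255},
    {"xyz": [0,0,0.8],"turn": 0,"jaw": 255},
  ],
)

```text
clock: 9.25
position: [0.5134, -0.1976, 0.0864]
ee_rot: [3.081, -0.605, 0.005]
force: [0.2, 0.4, 1.3]
width: 0.006
```

Emit:
arm_command(
  deltas=[
    {"xyz": [0,0,0.2],"turn": 0,"jaw": 255},
    {"xyz": [0,0,0.4],"turn": 0,"jaw": 255},
    {"xyz": [0,0,0.5],"turn": 0,"jaw": 255},
  ],
)

```text
clock: 9.5
position: [0.5138, -0.1976, 0.082]
ee_rot: [3.081, -0.605, 0.006]
force: [-6.4, 2.8, 19.3]
width: 0.004
```

Emit:
arm_command(
  deltas=[
    {"xyz": [0,0,0],"turn": 0,"jaw": 255},
    {"xyz": [0,0,-1],"turn": 0,"jaw": 255},
    {"xyz": [0,0,-3],"turn": 0,"jaw": 255},
    {"xyz": [0,0,-6],"turn": 0,"jaw": 255},
    {"xyz": [0,0,-9],"turn": 0,"jaw": 255},
  ],
)

```text
clock: 9.92
position: [0.5129, -0.1973, 0.1732]
ee_rot: [3.081, -0.605, 0.004]
force: [0.7, -0.0, -0.1]
width: 0.005
```

Emit:
arm_command(
  deltas=[
    {"xyz": [-3,2,-2],"turn": 0,"jaw": 255},
    {"xyz": [-6,4,-4],"turn": 0,"jaw": 255},
    {"xyz": [-9,6,-4],"turn": 0,"jaw": 255},
    {"xyz": [-9,6,-4],"turn": 0,"jaw": 255},
    {"xyz": [-9,6,-4],"turn": 0,"jaw": 255},
  ],
)

```text
clock: 10.33
position: [0.4054, -0.2195, 0.2141]
ee_rot: [3.081, -0.609, 0.007]
force: [2.0, 0.4, 0.5]
width: 0.006
```

```bash
python3 snap.py 14 wrist side top;python3 - <<'E'
import cv2
a=cv2.imread("pics/side14.png");cv2.imwrite('pics/s14z.png',cv2.resize(a[175:325,250:400],None,fx=4,fy=4,interpolation=cv2.INTER_CUBIC))
from h import *
for f in("top0","top14"):pass
t=dict(np.load("pics/top14.npz"));o,r=ray(t,392,203);print((o+r*t["depth"][203,392]))
E
```

```text
10.4833 [ 0.4078 -0.2185  0.2131] [ 0.17  0.18  0.23  1.99 -0.05  0.98 -1.53] [-0.05 -0.71 -0.05]
([-0.11, -25.81, 12.49], np.float64(-117.2), np.float64(-22.2))
[ 0.51289483 -0.20411467  0.08351476]
```

View pics/s14z.png

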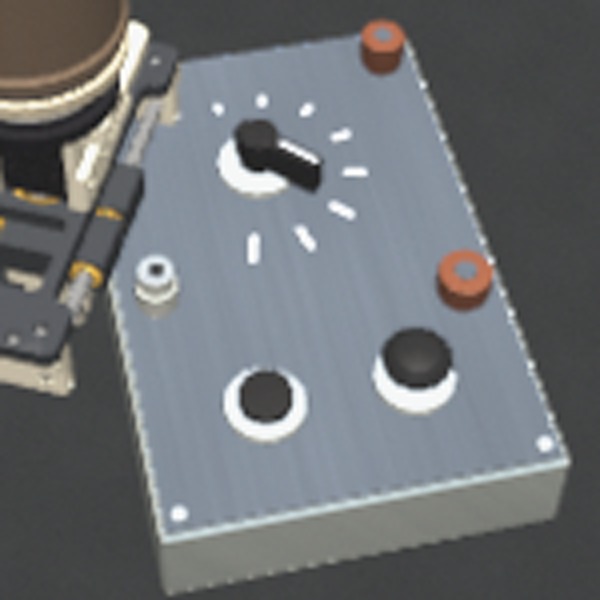

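View pics/wrist14.png

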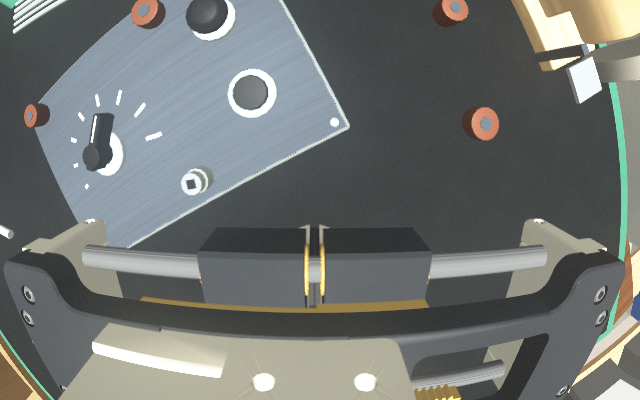

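View pics/top14.png

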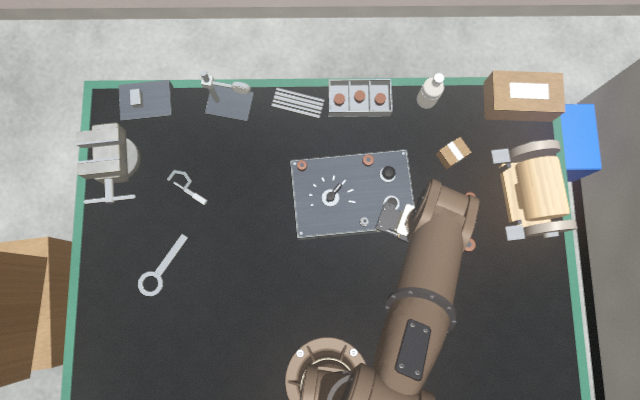

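Run:
```python
from h import *
for f in ("side1","side14"):
    t=dict(np.load(f"pics/{f}.npz"))
    zs=[]
    for v in range(272,277):
        for u in range(313,320):
            o,r=ray(t,u,v);zs.append((o+r*t["depth"][v,u])[2])
    print(f,np.median(zs),np.std(zs))
for f in ("top1","top14"):
    t=dict(np.load(f"pics/{f}.npz"))
    zs=[(lambda o,r:(o+r*t["depth"][v,u])[2])(*ray(t,u,v)) for v in range(201,205) for u in range(390,394)]
    print(f,np.median(zs),np.std(zs))
```

```text
side1 0.08751675223636202 0.0015227609661114243
side14 0.0876001547314047 0.0012521418933577055
top1 0.6871581252482724 0.0020433483421308136
top14 0.09094237790038884 0.1088353660447492
```

Start button back up (87.6 mm, as before), pointer on step 6, everything else in place.

```bash
python3 -c "
from cell import sign_off;print(sign_off())"
```

```text
the job is handed in; nothing more can be done
None
```

The selector is at step 6, the start button has been pressed and is up again, and the job is handed in at about 10.5 s. `sign_off` gives no verdict.

- **Selector:** The pointer started midway between steps 2 and 3, not in a click. I pushed it clockwise with the closed fingertips through steps 3, 4, 5 and 6, one click at a time, checking each in the side picture. The highest force I read after those moves was about 3 N. With the fingers clear it measured −44.6° from the box's x axis; step 6 is −45°.
- **Start button:** I pressed it once until it stopped, with the fingertip at 82.0 mm against a top face of 88 mm and 19 N at the bottom. After release the side camera's depth put its top at 87.6 mm, against 87.5 mm before.
- **Everything else:** The final pictures show the stop button up and the fingers clear of the box. The loose things look where they were, judged by eye. The arm partly covered the two bench stones in the last top picture, but they are visible in the wrist picture.
- **Disagreements:** The cameras differed by up to 6 mm in y on the start button's position, more than the stated 2 mm calibration, so I aimed between them. One noisy depth pixel from the top camera read the start button at 83.5 mm. A patch of top-camera pixels was no use because the arm was in the way, so I relied on the side camera.

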